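Raise the dust hood's window to its height clip and start the fan

TASK

Get the flour-weighing hood ready: with the fingertips, push its counterweighted window smoothly up from beneath the lip until the top face of the lip is level with the point of the black clip on the left rail, and let go. Only then press the round button on the grey switch box to start the fan, and take the hand away. Nothing is to be gripped or picked up: do not pinch the lip, do not shift the clip, and leave the jar, the scraper, the brush and the bowl where they are.

Things in the scene. Friction and masses are not known exactly. Their poses are not given: they have to be found in the camera images.
- hood: Fixed dust hood 360 wide (y) x 320 deep (x) x 410 mm high. Origin: centre of its underside; x points away from the robot into the hood, y left, z up; yaw up to 0.25 rad. Its front leans back 30 degrees from vertical: two rails (30 mm wide, centred at y = +-165 mm) rise from x = -160 mm, z = 0 along (0.5, 0, 0.866). An 18 mm sill crosses the foot; a fixed kitchen scale stands inside.
- window (a joint): Travel of the clear steel-framed window up its sloping rails, m: 0 at the bottom, grows upward, stops at 0.17. Counterweighted: it stays where it is left; it takes about 2 to 6 N along the rails to slide it.
- lip_push (a point): Middle of the outer lower edge of the window's steel lip: push up beneath it. Axes: z up along the rails, x square to the window into the hood (30 degrees downward), y left. The lip is 280 wide (y), 12 mm thick (z) and runs 52 mm along x from here to the window (the upper 6 mm strip is set back 8 mm). This edge is 95 mm above the table with the window at 0; only the sill stands beneath.
- lip_line (a point): Point on the top face of the lip at its left end; moves with the window; z axis up along the rails.
- clip (a joint): Position of the height clip on the left rail, m along the rail. The clip stays where it has been set (stiff, 15 N). The window is right when window = clip + 0.08.
- clip_point (a point): Tip of the point of the clip, which points at the lip's left end. The clip is a black block 36 x 26 mm on the front of the left rail with a steel thumbscrew. z axis up along the rails: the window is right when lip_line and clip_point are at the same place along z.
- switch_box: Fixed grey switch box on the table, left or right of the hood's front, 90 x 90 x 40 mm high. Origin: centre of its underside.
- fan_button (a joint): Travel of the round black push button in the middle of the box's top, m: 0 out, 0.006 fully in (5 N), springs back by itself. The fan starts at 0.004.
- fan_button_top (a point): Centre of the button's top face (36 mm across), pressed straight down.
- glass_bowl: Glass bowl 160 mm across x 70 mm high, loose on the scale inside the hood. Origin: centre of its underside.
- jar: Glass jar with octagonal lid, 92 mm across x 167 mm high, loose, on the other side of the hood's front from the switch box. Origin: centre of its underside.
- scraper: Orange dough scraper 34 x 60 x 10 mm lying loose in front of the hood. Origin: centre of its underside.
- pastry_brush: Pastry brush 34 x 205 x 14 mm lying loose in front of the hood. Origin: centre of its underside; its length runs along its y axis.

How it is judged:
On the way, in this order (a step that is already met when the one before it is completed fails the run):
1. the fingers push on the underside of the window's lip (contact force between the fingers and window_c0 above 1 N), for 0.1 s.
2. the window rests with its lip level with the clip's point (within 8 mm along the rail), let go (z of lip_line in the frame of clip_point between -0.008 and 0.008 m and velocity of joint window between -0.01 and 0.01 m/s and contact force between anything else and window_c0 below 0.3 N and contact force between anything else and window_c1 below 0.3 N), for 0.2 s.
3. the fan button is pressed in by at least 4 mm (value of joint fan_button above 0.004 m), for 0.02 s.
At the end, for the whole second after the job is handed in: The window is at rest with the top face of its lip within 8 mm of the clip's point along the rail, the button has been pressed and is out again, the clip is where it was (6 mm) and the bowl, jar, scraper and brush are within 30 mm of where they were (z of lip_line in the frame of clip_point between -0.008 and 0.008 m and velocity of joint window between -0.01 and 0.01 m/s and value of joint fan_button below 0.0015 m and distance of clip_point from where it was at the start of the episode below 0.006 m and distance of each of glass_bowl, jar, scraper, pastry_brush from where it was at the start of the episode below 0.03 m); the robot touches nothing.
It fails at once if the lip is pinched (both its strips pressed at once by the fingers) (contact force between the fingers and window_c0 above 3 N and contact force between the fingers and window_c1 above 3 N).
It fails at once if the window is flung (faster than 0.4 m/s) (velocity of joint window above 0.4 m/s).
It fails at once if the clip is shifted by more than 6 mm (distance of clip_point from where it was at the start of the episode above 0.006 m).
It fails at once if the fan is started while the window is not at the clip (value of joint fan_button above 0.004 m and not (z of lip_line in the frame of clip_point between -0.008 and 0.008 m)).
It fails at once if the bowl, jar, scraper or brush is picked up or shifted by more than 30 mm (distance of any of glass_bowl, jar, scraper, pastry_brush from where it was at the start of the episode above 0.03 m).
It also fails if it takes over 43 s, if anything falls off the work surface, if the arm or the gripper's body presses on something with over 40 N, if the wrist force passes 120 N, or if a joint passes its speed limit or range.

ROBOT

A 6-joint arm with a two-finger parallel gripper is mounted at the origin on a cart in front of the work surface, level with it; the furniture and walls round the work are solid. World frame = base frame: x ahead of the robot, y to its left, z up, the work surface at z = 0. Lengths are in m, angles in rad, forces in N, time in s.
With the tool pointing down it reaches from about 0.25 to 0.775 m from the base axis. Payload 4 kg.
Tool frame: the origin (TCP) lies midway between the tips of the shut fingers; the grasp point (between the pads) lies 19 mm behind it (robot.tcp_to_grasp is the z of the grasp point in the tool frame, in m); z points along the fingers, y is the line along which they close (so a half turn about z gives the same grasp; the last joint's range is limited). The gripper opens to 94 mm and grips with 3 to 60 N. Pads are 16 mm wide; open, the fingers measure 119 mm over their backs; the gripper's body (75 mm by 177 mm) begins 78 mm behind the grasp point.
Start: joints at [-1.313, 0.087, 1.371, -0, 1.684, -0.103], TCP at [0.194, -0.515, 0.206] pointing down, gripper open.
Joint ranges: [-3.1, 3.1], [-0.76, 2.03], [0.27, 2.55], [-1.08, 4.22], [0.17, 2.65], [-2.57, 2.57]. Speed limits (rad/s): [2.79, 2.79, 3.14, 3.14, 3.14, 3.14].

INTERFACE

Orientations are given as [roll, pitch, yaw] about the fixed x, y, z axes, in that order (R = Rz(yaw) Ry(pitch) Rx(roll)).
In Python, from bench import robot gives the robot as it stands. The module is installed in compiled form; this text tells all that it offers.
- The arm moves only by the tool move_arm, never from a script. Its argument "motion" is one flat list of numbers, 7 for each row, row after row: the turn, a rotation vector about the tool's x, y, z in units of 45 degrees (1.0 is 45 degrees), then the shift along the tool's x, y, z in units of 100 mm (1.0 is 100 mm), then the opening, from 0 (shut) to 1 (fully open). A call has 1 to 12 rows; each row shifts and turns the commanded pose from where the row before left it, along the tool's axes as they then stand; what a row does not reach is not made up. A row lasts 1/12 s, in which the tool goes at most 41.7 mm and 7.16 degrees, less where a joint would pass 70% of its speed; a pose out of reach is approached as far as the arm can. A call with a number of a shift or a turn outside -1 to 1 is refused whole. A call with a gripper value outside its range is refused whole. The fingers move at their own pace and stop on an object; the grip force is fixed at half the most. Time passes only in rows, so rows that do not move let the fingers close. It gives the time, the measured TCP pose, the force, the opening and the grip force at its end, in the units of the state.
- robot.get_obs(): the state, without advancing time (a new reading comes with each control period).
- robot.snapshot(name): name is "scene" or "top"; returns the picture (384x512x3 uint8, red, green, blue); there is no depth.
- robot.get_calibration(name): a dict with "fx", "fy", "cx", "cy" (pixels), "R" (3x3) and "t" (3): a world point X has camera coordinates R X + t. Camera axes: x right, y down, z forward; pixel columns grow to the right and rows downward; lengths in m; the calibration is good to about 2 mm. A picture is of the moment at which its call begins. get_calibration takes no time and is no camera call.
- robot.close_job(): hands the job in; it is judged then, once.
The state is a dict: "time": time; "joint_positions": joint angles; "qvel": joint speeds; "joint_torque": joint torques, N m; "tool_pos": TCP position; "ee_rot": TCP orientation; "wrist_force": force on the tool from outside, world axes, zero at the start; "wrist_torque": the same for the moment, N m; "width": finger opening in m; "finger_force": force on a finger pad.
Only numpy, scipy, OpenCV 4.12 (cv2) and the standard library are available. Lean on these libraries where they do the work, as an engineer would, in place of code of your own. Each camera call takes 0.05 s, during which the arm holds its last target. There are 200 camera calls.

## Working session

There is one attempt and no reset: what is moved stays moved. The work goes in short steps, Python scripts to look and compute and a tool call to move; the robot and the scene stay as the last step left them, time stands still between calls to the robot, and variables do not carry over. Pictures are saved under pics/ and viewed, at most 13 in all, crops included, and the job is handed in when it is done.

Besides the shell and the picture viewer there is one more tool, called after "Request:" in YAML: its name, and indented under it one key for each argument. move_arm: Moves the arm, as the interface text tells. Shifts and turns lie within -1 to 1; 1 stands for 100 mm of shift or 45 degrees of turn. Its arguments: {"type":"object","properties":{"motion":{"type":"array","items":{"type":"number"}}},"required":["motion"]}

```bash
mkdir -p pics; python3 - <<'E'
from bench import robot
import cv2,numpy as np
for n in("scene","top"):
    cv2.imwrite(f"pics/{n}0.png",cv2.resize(robot.snapshot(n)[:,:,::-1],(800,600),interpolation=cv2.INTER_CUBIC))
    c=robot.get_calibration(n);print(n,c["fx"],c["cx"],c["cy"],np.round(-np.array(c["R"]).T@c["t"],3),np.round(c["R"],3).tolist())
o=robot.get_obs();print(o)
E
```

```text
scene 365.8969556499972 250.49521853949256 194.5613944028131 [0.205 0.628 0.771] [[-0.871, -0.49, -0.019], [-0.316, 0.59, -0.743], [0.375, -0.641, -0.669]]
top 459.00542600604194 260.2149602230698 190.80566695289104 [0.46  0.009 1.425] [[0.012, -1.0, 0.01], [-0.997, -0.013, -0.079], [0.079, -0.009, -0.997]]
{'time': 0.1, 'joint_positions': array([-1.31309782e+00,  8.78984952e-02,  1.37207245e+00,  3.86253397e-06,
        1.68359535e+00, -1.03091127e-01]), 'qvel': array([ 1.49530390e-03, -1.51639917e-03, -2.64117663e-03, -6.70332257e-05,
       -1.52595383e-03,  1.03901616e-03]), 'joint_torque': array([ 2.73172358e-03, -3.41252518e+01, -3.03300869e+01,  7.20799528e-02,
        3.04719445e-02, -1.09776834e-04]), 'tool_pos': array([ 0.19403511, -0.51412045,  0.20442727]), 'ee_rot': array([-3.13962989e+00, -2.06922898e-04,  3.60789863e-01]), 'wrist_force': array([-0.19608198,  0.04089984,  0.06998   ]), 'wrist_torque': array([-0.00353571, -0.04802272,  0.00706805]), 'finger_force': 0.0, 'width': 0.09394566600068462}
```

View pics/scene0.png

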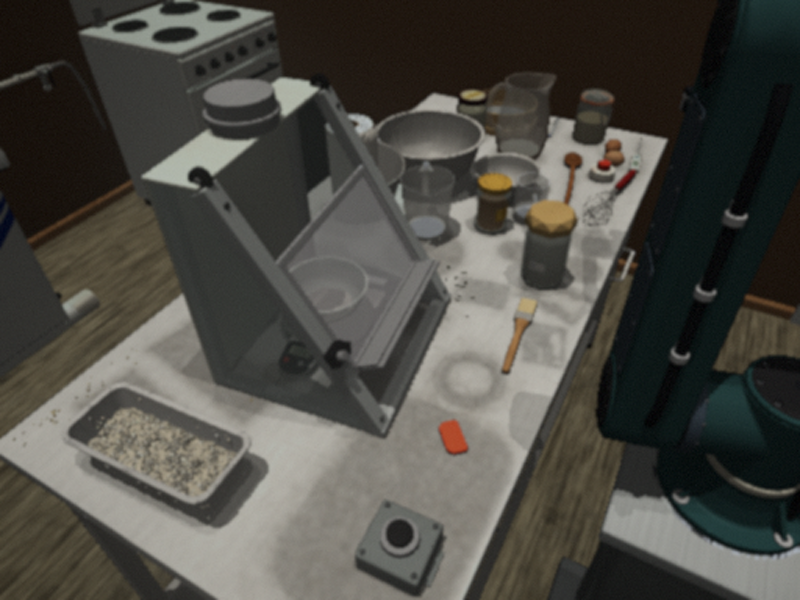

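View pics/top0.png

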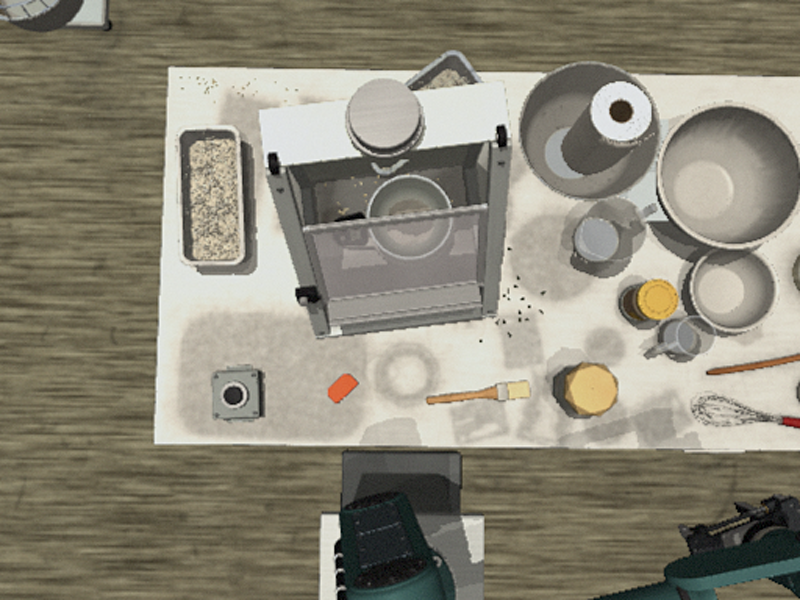

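The scene view shows the hood, with its left rail foot at about (385,425), the clip at (340,352) and the lip running from (357,360) to (437,268). The switch button is at (400,533), the scraper at (453,437), the brush at (520,335) and the jar at (548,245). In the top view the clip is at (307,295), the button at (235,396), the scraper at (343,388) and the jar at (590,390). Next I'll enlarge the clip and lip areas.

```bash
python3 - <<'E'
from bench import robot
import cv2,numpy as np
for n,(x,y,w,h) in {"scene":(195,160,100,75),"top":(185,165,140,60)}.items():
    im=np.mean([robot.snapshot(n)[:,:,::-1].astype(float) for _ in range(3)],0)[y:y+h,x:x+w]
    im=np.clip(im*1.5,0,255).astype(np.uint8)
    s=800/w; cv2.imwrite(f"pics/{n}1.png",cv2.resize(im,(800,int(h*s)),interpolation=cv2.INTER_CUBIC))
E
```

```text
(no output)
```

View pics/scene1.png

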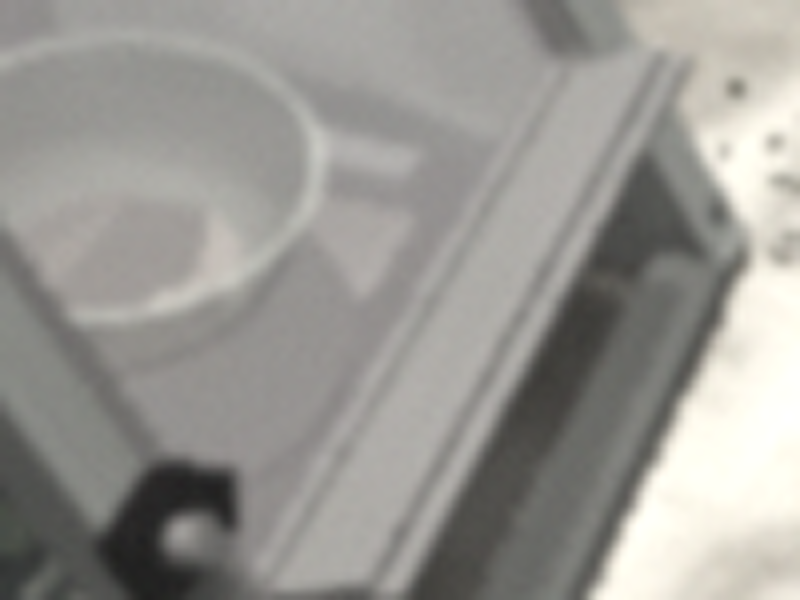

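View pics/top1.png

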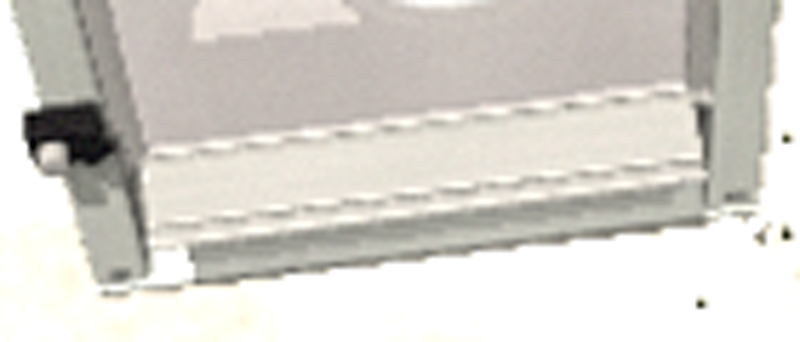

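The scene crop shows the lip's right end with its outer corner at (690,60), its set-back step line and the clip's block. The top crop shows the lip's outer edge from (150,240) to (708,180) and the clip block at (65,130). I need the left end of the lip in the scene view, and the button closer up.

```bash
python3 - <<'E'
from bench import robot
import cv2,numpy as np
im=np.mean([robot.snapshot("scene")[:,:,::-1].astype(float) for _ in range(4)],0)[205:280,190:290]
cv2.imwrite("pics/scene2.png",cv2.resize(np.clip(im*1.6,0,255).astype(np.uint8),(800,600),interpolation=cv2.INTER_CUBIC))
a=np.mean([robot.snapshot("top")[:,:,::-1].astype(float) for _ in range(4)],0)[175:225,180:230]
b=robot.snapshot("top")[:,:,::-1][225:275,125:175].astype(float)
cv2.imwrite("pics/top2.png",cv2.resize(np.clip(np.hstack([a*1.1,b]),0,255).astype(np.uint8),(800,400),interpolation=cv2.INTER_CUBIC))
E
```

```text
(no output)
```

View pics/scene2.png

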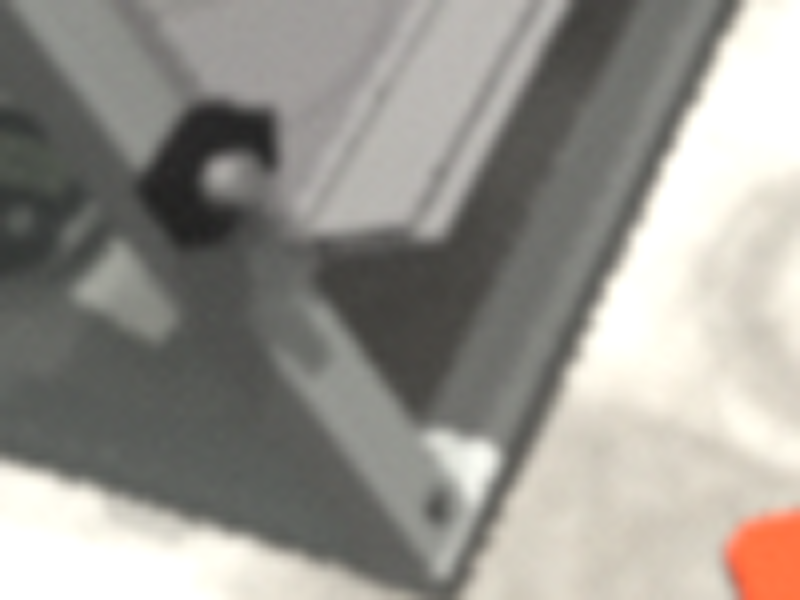

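View pics/top2.png

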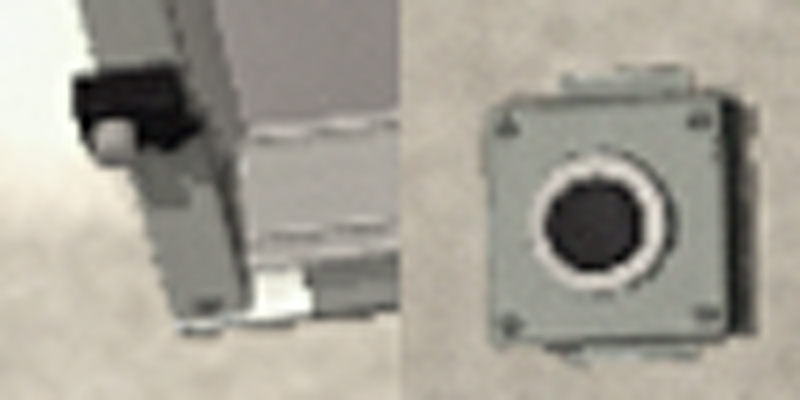

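The clip's tip is at scene2 (275,112) and top2 (200,130), and the screw at (230,178) and (113,140). The lip's left outer corner is at scene2 (442,238) and top2 (250,260). The rail foot is at (440,578) and (180,328), and the button centre at top2 (595,225).

```bash
cat > h.py <<'E'
from bench import robot
import numpy as np
from scipy.optimize import least_squares
C={n:robot.get_calibration(n) for n in("scene","top")}
OFF={"s0":("scene",0,0,1.5625),"t0":("top",0,0,1.5625),"s1":("scene",195,160,8),"s2":("scene",190,205,8),"t1":("top",185,165,800/140),"t2":("top",180,175,8),"t2b":("top",75,225,8)}
def proj(n,X):
    c=C[n];p=np.array(c["R"])@X+c["t"];return np.array([c["fx"]*p[0]/p[2]+c["cx"],c["fy"]*p[1]/p[2]+c["cy"]])
def raw(k,u,v):
    n,a,b,s=OFF[k];return n,np.array([a+(u+.5)/s-.5,b+(v+.5)/s-.5])
def tri(*m):
    m=[raw(*q) for q in m]
    r=least_squares(lambda X:np.concatenate([proj(n,X)-p for n,p in m]),[.5,0,.1]);return r.x,np.sqrt(2*r.cost)
def hit(k,u,v,z):
    n,p=raw(k,u,v);r=least_squares(lambda q:proj(n,np.array([*q,z]))-p,[.5,0]);return r.x
E
python3 - <<'E'
from h import *
np.set_printoptions(precision=4,suppress=True)
P=dict(tip=(("s2",275,112),("t2",200,130)),screw=(("s2",230,178),("t2",113,140)),lipL=(("s2",444,239),("t2",248,262)),lipR=(("s1",690,58),("t1",708,180)),
stepR=(("s1",660,53),("t1",705,160)),stepL=(("s2",411,228),("t2",250,240)),winL=(("s2",298,218),("t2",246,130)),foot=(("s2",442,580),("t2",178,330)),footR=(("s1",745,262),("t1",757,205)),
btn=(("s0",399.5,532),("t2b",595,225)),scr=(("s0",453,437),("t0",343,388)),jar=(("s0",552,215),("t0",590,390)),brush=(("s0",527,303),("t0",517,390)),postL=(("s0",200,176),("t0",273,163)),postR=(("s0",320,82),("t0",502,136)))
X={k:tri(*m) for k,m in P.items()}
for k,(x,e) in X.items(): print(k,x,round(e,2))
d=X["lipL"][0]-X["lipR"][0];print("lip len",np.linalg.norm(d),"yaw",np.arctan2(-d[0],d[1]))
for k in("lipL","stepL","winL","tip","screw"):
    pass
E
```

```text
tip [0.5568 0.15   0.1672] 0.15
screw [0.5528 0.1795 0.1693] 0.14
lipL [0.5117 0.1361 0.123 ] 1.06
lipR [ 0.5498 -0.1407  0.1213] 0.22
stepR [ 0.5604 -0.1389  0.1209] 0.51
stepL [0.5212 0.1364 0.123 ] 0.16
winL [0.5606 0.1395 0.1098] 0.58
foot [0.492  0.1743 0.0135] 0.08
footR [ 0.5433 -0.1832 -0.0078] 0.77
btn [0.3802 0.3225 0.0574] 0.01
scr [0.3942 0.1198 0.0017] 0.34
jar [ 0.4023 -0.3268  0.1586] 0.1
brush [ 0.3944 -0.221   0.019 ] 0.0
postL [0.7308 0.1932 0.4172] 0.03
postR [ 0.7762 -0.1345  0.4149] 0.09
lip len 0.27937663391681866 yaw 0.13685968260044765
```

Measured values fit the text: lip length 279 mm, yaw 0.137, posts at z about 0.416. The lip's top has to rise about 57 mm along the rail. With the fingers shut, tool z will run parallel to the lip's underside (30° down) and tool x along the rails. First I'll raise the hand and swing it over in front of the hood.

Request:
move_arm:
  motion: [0,0,0,0,0,-0.39,0,0,0,0,0,0,-0.39,0,0,0,0,0,0,-0.39,0,0,0,0,0.25,-0.29,0,0,0,0,0,0.25,-0.29,0,0,0,0,0,0.25,-0.29,0,0,0,0,0,0.25,-0.29,0,0,0,0,0,0.25,-0.29,0,0,0,0,0,0.25,-0.29,0,0,0,0,0,0.25,-0.29,0,0,0,0,0,0.25,-0.29,0,0,0,0,0,0.25,-0.29,0,0]

```text
time: 1.85
tool_pos: [0.3126, -0.1892, 0.3228]
ee_rot: [3.141, -0.001, 0.36]
wrist_force: [1.1, -0.8, 1.0]
width: 0.017
finger_force: 0.0
```

Request:
move_arm:
  motion: [0,0,0,0.25,-0.29,0,0,0,0,0,0.25,-0.29,0,0,0,0,0,0.25,-0.29,0,0,0,0,0,0.25,-0.29,0,0,0,0,0,0.25,-0.29,0,0,0,0,0,0.25,-0.29,0,0,0,0,0,0.25,-0.29,0,0,0,0,0.15,0,0,0,0,0,0,0.135,0,0,0,0,0,0,0,0,0,0,0]

```text
time: 2.68
tool_pos: [0.4046, 0.0617, 0.3224]
ee_rot: [3.141, 0.0, 0.138]
wrist_force: [-0.1, -0.2, -0.2]
width: 0.0003
finger_force: 0.0
```

```bash
python3 -c "
from bench import robot
o=robot.get_obs();print(o['time'],o['joint_positions'],o['tool_pos'],o['ee_rot'],o['width'])"
```

```text
2.6833 [ 1.28026917e-02 -2.19389706e-01  1.42946424e+00 -1.80588317e-04
  1.93175744e+00  1.44575526e+00] [0.4046174  0.06172587 0.32238775] [3.14145485e+00 2.58521030e-04 1.37779985e-01] 0.00028356744160648806
```

Request:
move_arm:
  motion: [0,0,0,0.4,0,0,0,0,0,0,0.4,0,0,0,0,0.15,0,0.2,0,0,0,0,0.15,0,0,0,0,0,0,0.15,0,0,0,0,0,0,0.15,0,0,0,0,0,0,0.15,0,0,0,0,0,0,0.15,0,0,0,0,0,0,0.1,0,0,0,0,0,0,0,0,0,0,0,0]

```text
time: 3.52
tool_pos: [0.5003, 0.0737, 0.3176]
ee_rot: [3.14, -0.781, 0.138]
wrist_force: [0.7, 0.5, -1.7]
width: 0.0005
finger_force: 0.0
```

```bash
cat > fk.py <<'E'
from h import *
from scipy.spatial.transform import Rotation as Ro
np.set_printoptions(precision=4,suppress=True)
L1,L2,dy=.3645,.517,.0566
def fk(q,L3,d):
    # arm plane at azimuth q1; j4 roll of forearm, j5 bend, j6 roll
    R=Ro.from_euler('Z',q[0])
    y=lambda a:Ro.from_euler('Y',a)
    up=np.array([0,0,1.])
    A=R*y(q[1]);B=A*y(q[2]);W=np.array([0,0,d])+A.apply(L1*up)+B.apply(L2*up)+R.apply([0,dy,0])
    T=B*Ro.from_euler('Z',q[3])*y(q[4])*Ro.from_euler('Z',q[5]-np.pi/2 if 0 else 0)
    return W+T.apply(L3*up),T
E
python3 - <<'E'
from fk import *
o=robot.get_obs();q=o['joint_positions'];print(o['time'],q,o['tool_pos'],o['ee_rot'])
Rm=Ro.from_euler('xyz',o['ee_rot']).as_matrix();print(Rm)
for L3 in(.25,.3,.35):
    p,T=fk(q,L3,L3-.2155);print(L3,p,T.as_matrix()[:,2])
E
```

```text
3.5167 [-0.0647 -0.6049  1.8893  0.1589  1.0913  1.3521] [0.5003 0.0737 0.3176] [ 3.1402 -0.7813  0.138 ]
[[ 0.7032  0.1366  0.6977]
 [ 0.0977 -0.9906  0.0955]
 [ 0.7042  0.001  -0.71  ]]
0.25 [0.4661 0.0617 0.3029] [ 0.6977  0.0955 -0.71  ]
0.3 [0.501  0.0665 0.3174] [ 0.6977  0.0955 -0.71  ]
0.35 [0.5359 0.0713 0.3319] [ 0.6977  0.0955 -0.71  ]
```

```bash
cat >> fk.py <<'E'
LO=np.array([-3.1,-.76,.27,-1.08,.17,-2.57]);HI=np.array([3.1,2.03,2.55,4.22,2.65,2.57])
yaw=.137;Rh=Ro.from_euler('z',yaw)
u=Rh.apply([.5,0,.866]);n=Rh.apply([.866,0,-.5]);yh=Rh.apply([0,1,0]);P0=np.array([.528,-.003,.116])
def ik(p,z,q0=(0,-.6,2.2,.1,.6)):
    def f(q):
        a,T=fk([*q,0],.3,.0845);return np.r_[a-p,.3*(T.as_matrix()[:,2]-z)]
    r=least_squares(f,q0,bounds=(LO[:5],HI[:5]));return r.x,np.sqrt(2*r.cost)
E
python3 - <<'E'
from fk import *
for pd in(25,30,40,50):
  for y in(-.08,-.04,0,.04):
    z=Rh.apply([np.cos(np.radians(pd)),0,-np.sin(np.radians(pd))])
    for a in(-.03,.045):
        q,e=ik(P0+y*yh+.025*n+a*u,z);print(pd,y,a,q,round(e*1000,1))
E
```

```text
25 -0.08 -0.03 [-0.5947 -0.5281  2.4857  1.3483  0.6698] 0.0
25 -0.08 0.045 [-0.5178 -0.4851  2.3255  1.1979  0.6344] 0.0
25 -0.04 -0.03 [-0.4855 -0.6101  2.5343  1.3089  0.5789] 0.0
25 -0.04 0.045 [-0.4148 -0.5479  2.3656  1.1352  0.5516] 0.0
25 0 -0.03 [-0.3576 -0.6559  2.55    1.2183  0.4775] 5.6
25 0 0.045 [-0.2994 -0.596   2.3949  1.0379  0.4609] 0.0
25 0.04 -0.03 [-0.2114 -0.6768  2.55    1.0598  0.3628] 11.6
25 0.04 0.045 [-0.1732 -0.6257  2.4123  0.8814  0.3667] 0.0
30 -0.08 -0.03 [-0.5683 -0.521   2.4332  1.1514  0.662 ] 0.0
30 -0.08 0.045 [-0.4961 -0.4674  2.2674  1.0009  0.6542] 0.0
30 -0.04 -0.03 [-0.461  -0.5958  2.4785  1.087   0.5833] 0.0
30 -0.04 0.045 [-0.3952 -0.5253  2.3054  0.9207  0.5848] 0.0
30 0 -0.03 [-0.3385 -0.6547  2.512   0.9867  0.4952] 0.0
30 0 0.045 [-0.2829 -0.5694  2.3329  0.8053  0.5117] 0.0
30 0.04 -0.03 [-0.2023 -0.6918  2.5322  0.8283  0.4019] 0.0
30 0.04 0.045 [-0.161  -0.5963  2.3492  0.6396  0.4401] 0.0
40 -0.08 -0.03 [-0.5094 -0.4714  2.3142  0.7925  0.7049] 0.0
40 -0.08 0.045 [-0.4475 -0.4046  2.1391  0.6732  0.745 ] 0.0
40 -0.04 -0.03 [-0.4072 -0.5325  2.3539  0.7113  0.653 ] 0.0
40 -0.04 0.045 [-0.3517 -0.4535  2.1735  0.5918  0.7007] 0.0
40 0 -0.03 [-0.293  -0.5794  2.3827  0.6018  0.5993] 0.0
40 0 0.045 [-0.2469 -0.49    2.1982  0.4888  0.6574] 0.0
40 0.04 -0.03 [-0.1684 -0.6082  2.3999  0.4582  0.5478] 0.0
40 0.04 0.045 [-0.1346 -0.5121  2.2127  0.3625  0.6181] 0.0
50 -0.08 -0.03 [-0.4483 -0.3884  2.1825  0.5144  0.8063] 0.0
50 -0.08 0.045 [-0.3964 -0.3146  1.9994  0.4379  0.8801] 0.0
50 -0.04 -0.03 [-0.3524 -0.4383  2.218   0.4462  0.7758] 0.0
50 -0.04 0.045 [-0.3067 -0.356   2.0312  0.3748  0.8537] 0.0
50 0 -0.03 [-0.2475 -0.4758  2.2435  0.3631  0.7462] 0.0
50 0 0.045 [-0.2101 -0.3865  2.0538  0.301   0.8292] 0.0
50 0.04 -0.03 [-0.135  -0.4984  2.2586  0.2652  0.7193] 0.0
50 0.04 0.045 [-0.1078 -0.4047  2.0671  0.2172  0.8079] 0.0
```

```bash
python3 - <<'E'
from fk import *
o=robot.get_obs();Rc=Ro.from_euler('xyz',o['ee_rot']);p0=o['tool_pos']
for pd in(35,40):
    c,s=np.cos(np.radians(pd)),np.sin(np.radians(pd))
    z=Rh.apply([c,0,-s]);x=Rh.apply([s,0,c]);Rt=Ro.from_matrix(np.c_[x,np.cross(z,x),z])
    print(pd,'turn(units)',(Rc.inv()*Rt).as_rotvec()/np.radians(45))
    for i,a in((-.04,-.035),(-.02,-.035),(.025,-.035),(.025,.05)):
        p=P0-.04*yh+i*n+a*u
        q,e=ik(p,z);print(i,a,p,q,round(e*1000,1),'shift in tool after turn, from now (x100mm):',Rt.inv().apply(p-p0)*10)
E
```

```text
35 turn(units) [0.0008 0.2274 0.001 ]
-0.04 -0.035 [ 0.4818 -0.0497  0.1057] [-0.5623 -0.76    2.4644  0.8202  0.8198] 12.3 shift in tool after turn, from now (x100mm): [-1.9375  1.1971  0.9272]
-0.02 -0.035 [ 0.499  -0.0474  0.0957] [-0.5195 -0.749   2.4824  0.826   0.7479] 0.0 shift in tool after turn, from now (x100mm): [-1.92    1.1971  1.1265]
0.025 -0.035 [ 0.5376 -0.0421  0.0732] [-0.4391 -0.5734  2.4294  0.8958  0.6084] 0.0 shift in tool after turn, from now (x100mm): [-1.8808  1.1971  1.5748]
0.025 0.05 [ 0.5797 -0.0363  0.1468] [-0.3703 -0.4877  2.2288  0.7309  0.6388] 0.0 shift in tool after turn, from now (x100mm): [-1.0341  1.1971  1.5007]
40 turn(units) [0.0008 0.1163 0.001 ]
-0.04 -0.035 [ 0.4818 -0.0497  0.1057] [-0.5223 -0.76    2.427   0.6775  0.8481] 2.2 shift in tool after turn, from now (x100mm): [-1.8493  1.1971  1.0926]
-0.02 -0.035 [ 0.499  -0.0474  0.0957] [-0.4843 -0.6999  2.4158  0.6849  0.7822] 0.0 shift in tool after turn, from now (x100mm): [-1.8145  1.1971  1.2895]
0.025 -0.035 [ 0.5376 -0.0421  0.0732] [-0.4113 -0.5372  2.3655  0.7201  0.6504] 0.0 shift in tool after turn, from now (x100mm): [-1.7364  1.1971  1.7327]
0.025 0.05 [ 0.5797 -0.0363  0.1468] [-0.3484 -0.4477  2.161   0.5846  0.7044] 0.0 shift in tool after turn, from now (x100mm): [-0.8993  1.1971  1.5851]
```

Request:
move_arm:
  motion: [0,0,0,-0.215,0.15,0.18,0,0,0,0,-0.215,0.15,0.18,0,0,0,0,-0.215,0.15,0.18,0,0,0,0,-0.215,0.15,0.18,0,0,0,0,-0.215,0.15,0.18,0,0,0,0,-0.215,0.15,0.18,0,0,0,0,-0.215,0.15,0.18,0,0,0,0,-0.215,0.15,0.18,0,0,0,0,0,0,0,0,0,0,0,0,0,0,0]

```text
time: 4.35
tool_pos: [0.5003, -0.0479, 0.0982]
ee_rot: [-3.138, -0.782, 0.133]
wrist_force: [-0.6, 0.4, 0.8]
width: 0.0003
finger_force: 0.0
```

```bash
python3 - <<'E'
from fk import *
import cv2
o=robot.get_obs();Rc=Ro.from_euler('xyz',o['ee_rot']);p0=o['tool_pos'];print(p0,o['ee_rot'],o['joint_positions'],o['wrist_force'])
p=P0-.04*yh+.025*n-.03*u;print(p,Rc.inv().apply(p-p0)*10)
a=robot.snapshot("top")[:,:,::-1][150:240,180:330];b=robot.snapshot("scene")[:,:,::-1][150:240,210:360]
cv2.imwrite("pics/pre.png",cv2.resize(np.vstack([a,np.clip(b*1.5,0,255).astype(np.uint8)]),(500,600),interpolation=cv2.INTER_CUBIC))
E
```

```text
[ 0.5003 -0.0479  0.0982] [-3.1383 -0.7821  0.1333] [-0.5228 -0.4722  2.2592  0.6462  0.8015  0.5869] [-0.6371  0.3762  0.7643]
[ 0.5401 -0.0417  0.0775] [ 0.1397 -0.0074  0.4296]
```

View pics/pre.png

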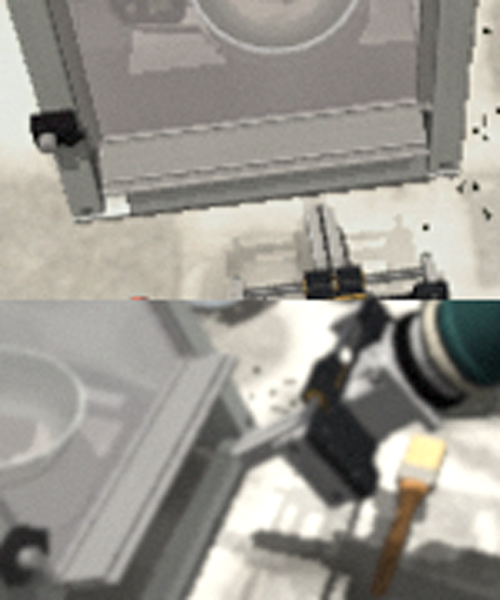

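The fingertips are at top-crop (318,205), just in front of and beneath the lip. The brush and clip are clear. Next I'll insert under the lip and flatten the tilt.

Request:
move_arm:
  motion: [0,0,0,0.05,0,0.22,0,0,0,0,0.05,0,0.21,0,0,0.11,0,0,0,0,0,0,0.11,0,0,0,0,0,0,0,0,0,0,0,0]

```text
time: 4.87
tool_pos: [0.537, -0.039, 0.0745]
ee_rot: [-3.134, -0.932, 0.137]
wrist_force: [-1.9, 0.6, -1.0]
width: 0.0009
finger_force: 0.0
```

```bash
cat > where.py <<'E'
from fk import *
o=robot.get_obs();Rc=Ro.from_euler('xyz',o['ee_rot']);p0=o['tool_pos']
d=p0-P0;print(o['time'],p0,o['ee_rot'],'q',o['joint_positions'],'F',o['wrist_force'],'n,y,u mm:',1e3*np.array([d@n,d@yh,d@u]))
print('u in tool',Rc.inv().apply(u),'n in tool',Rc.inv().apply(n))
E
python3 where.py
```

```text
4.8667 [ 0.537  -0.039   0.0745] [-3.1341 -0.9322  0.1369] q [-0.5109 -0.3504  2.3295  1.0298  0.6091  0.2067] F [-1.89    0.5762 -0.9573] n,y,u mm: [ 24.2566 -36.8964 -33.9613]
u in tool [ 0.9934 -0.0009 -0.1147] n in tool [0.1147 0.0073 0.9933]
```

Request:
move_arm:
  motion: [0,0,0,0.06,0,-0.007,0,0,0,0,0.06,0,-0.007,0,0,0,0,0.06,0,-0.007,0,0,0,0,0.04,0,-0.005,0,0,0,0,0.04,0,-0.005,0,0,0,0,0,0,0,0]

```text
time: 5.37
tool_pos: [0.5513, -0.0391, 0.0997]
ee_rot: [-3.141, -0.934, 0.14]
wrist_force: [-0.1, 0.3, 0.2]
width: 0.0003
finger_force: 0.0
```

```bash
python3 where.py
```

```text
5.3667 [ 0.5513 -0.0391  0.0997] [-3.1406 -0.9336  0.1404] q [-0.4829 -0.3596  2.2771  0.9474  0.6173  0.3183] F [-0.096   0.3038  0.2242] n,y,u mm: [ 23.9091 -38.9359  -5.0115]
u in tool [ 0.9935  0.0016 -0.1134] n in tool [0.1134 0.0039 0.9935]
```

Request:
move_arm:
  motion: [0,0,0,0.03,0,-0.0035,0,0,0,0,0.03,0,-0.0035,0]

```text
time: 5.53
tool_pos: [0.5529, -0.0385, 0.1022]
ee_rot: [-3.137, -0.93, 0.137]
wrist_force: [-4.1, -1.8, -2.0]
width: 0.0005
finger_force: 2.1
```

Request:
move_arm:
  motion: [0,0,0,0.03,0,-0.0035,0,0,0,0,0.03,0,-0.0035,0]

```text
time: 5.7
tool_pos: [0.556, -0.038, 0.1076]
ee_rot: [-3.137, -0.93, 0.137]
wrist_force: [-4.5, -1.8, -1.1]
width: 0.0005
finger_force: 2.1
```

```bash
python3 where.py; python3 - <<'E'
from bench import robot
import cv2,numpy as np
b=robot.snapshot("scene")[:,:,::-1][150:240,210:310]
cv2.imwrite("pics/c1.png",cv2.resize(np.clip(b*1.5,0,255).astype(np.uint8),(660,594),interpolation=cv2.INTER_CUBIC))
E
```

```text
5.7 [ 0.556  -0.038   0.1076] [-3.1367 -0.9303  0.1367] q [-0.4715 -0.3602  2.2574  0.9145  0.6229  0.3635] F [-4.4754 -1.8049 -1.0963] n,y,u mm: [ 24.0491 -38.5321   4.1856]
u in tool [ 0.9932 -0.0007 -0.1166] n in tool [0.1166 0.0047 0.9931]
```

View pics/c1.png

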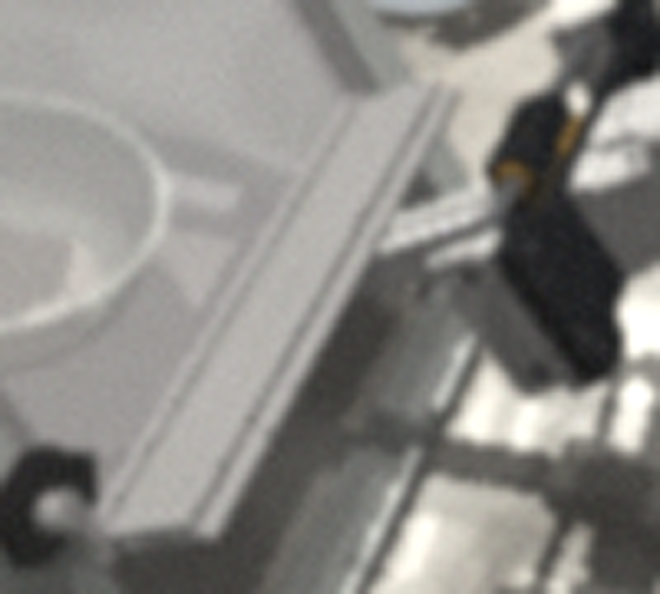

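```bash
cat > lip.py <<'E'
from fk import *
# displacement w along u of a known initial point, from its scene pixel
def disp(X,px,cam="scene"):
    f=lambda w:proj(cam,X+w[0]*u)-px-(proj(cam,X)-PX0)
    r=least_squares(f,[0.]);return r.x[0],np.sqrt(2*r.cost)
E
python3 - <<'E'
import lip
from lip import *
for X,a,b in(([.5117,.1361,.123],("s2",444,239),(210,535)),([.5498,-.1407,.1213],("s1",690,58),(458,95))):
    lip.PX0=raw(*a)[1];px=np.array([210+(b[0]+.5)/6.6-.5,150+(b[1]+.5)/6.6-.5]);print(disp(np.array(X),px))
E
```

```text
(np.float64(0.01414731547808988), np.float64(0.8710404199568783))
(np.float64(0.010697419439447476), np.float64(0.2141317810274809))
```

The window has moved about 11 mm and the fingers are in contact under the lip. I'll push about 40 mm more, easing off at the end, and then measure again.

Request:
move_arm:
  motion: [0,0,0,0.05,0,-0.006,0,0,0,0,0.05,0,-0.006,0,0,0,0,0.05,0,-0.006,0,0,0,0,0.05,0,-0.006,0,0,0,0,0.05,0,-0.006,0,0,0,0,0.05,0,-0.006,0,0,0,0,0.04,0,-0.005,0,0,0,0,0.03,0,-0.004,0,0,0,0,0.02,0,-0.002,0,0,0,0,0.01,0,-0.001,0,0,0,0,0,0,0,0]

```text
time: 6.67
tool_pos: [0.5766, -0.0353, 0.144]
ee_rot: [-3.138, -0.933, 0.138]
wrist_force: [-0.4, 2.2, -3.2]
width: 0.0003
finger_force: 1.1
```

```bash
python3 where.py; python3 - <<'E'
from bench import robot
import cv2,numpy as np
av=lambda n:np.mean([robot.snapshot(n)[:,:,::-1].astype(float) for _ in range(4)],0)
a=av("scene")[180:240,195:255];b=av("top")[165:225,180:240]
cv2.imwrite("pics/c2.png",cv2.resize(np.clip(np.hstack([a*1.6,b*1.1]),0,255).astype(np.uint8),(800,400),interpolation=cv2.INTER_CUBIC))
E
```

```text
6.6667 [ 0.5766 -0.0353  0.144 ] [-3.1375 -0.9329  0.1377] q [-0.4331 -0.3595  2.1778  0.8149  0.6449  0.5016] F [-0.3892  2.2434 -3.1704] n,y,u mm: [ 23.8838 -38.6     46.1211]
u in tool [ 0.9934 -0.0001 -0.1141] n in tool [0.1141 0.0046 0.9934]
```

View pics/c2.png

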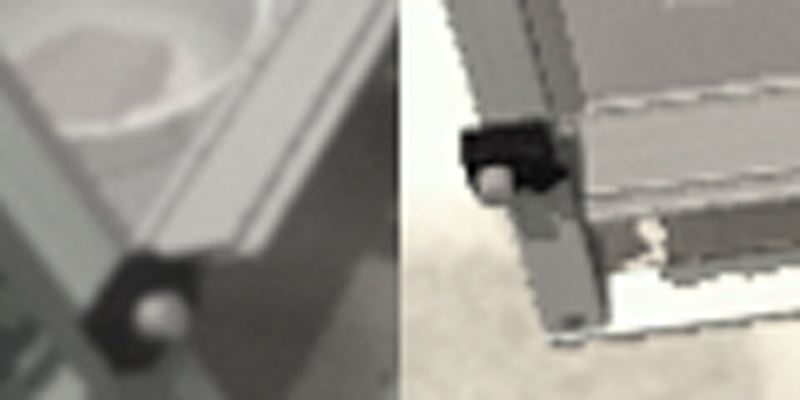

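In the left (scene) half the lip's left end is at about (258,253), with the step at (236,243), beside the clip's tip at (200,262). In the right (top) half the tip is at (565,175) and the lip's outer and step edges are at (588,218) and (586,200).

```bash
python3 - <<'E'
from fk import *
OFF.update(s3=("scene",195,180,20/3),t3=("top",120,165,20/3))
t0=tri(("s2",275,112),("t2",200,130))[0]
t=tri(("s3",200,260),("t3",566,174));print('tip',t,(t[0]-t0)@u)
for k,a,b,off in(("out",(258,254),(588,218),.006),("step",(236,244),(586,201),.012)):
    X,e=tri(("s3",*a),("t3",*b));print(k,X,e,'gap to tip mm',((t0-X)@u-(.012-off))*1e3)
for k,X in dict(out=[.5117,.1361,.123],outR=[.5498,-.1407,.1213],step=[.5212,.1364,.123]).items():
    print(k,'initial gap',((t0-X)@u)*1e3-(6 if 'out' in k else 0))
E
```

```text
tip (array([0.5561, 0.1497, 0.1672]), np.float64(0.6805109111959053)) -0.0002707934435374044
out [0.5381 0.1401 0.1703] 0.5545720397933109 gap to tip mm 1.2418290275283614
step [0.5456 0.1412 0.1725] 0.20431575880584585 gap to tip mm 1.5442180999283668
out initial gap 55.53185493002873
outR initial gap 57.034093305795516
step initial gap 56.80587585099362
```

About 1.5–3 mm remain. I'll push 2 mm more, lower the fingers off the lip and withdraw.

Request:
move_arm:
  motion: [0,0,0,0.01,0,-0.001,0,0,0,0,0.01,0,-0.001,0,0,0,0,0,0,0,0,0,0,0,-0.05,0,0.006,0,0,0,0,-0.1,0,0.012,0,0,0,0,-0.1,0,0.012,0,0,0,0,-0.1,0,0.012,0,0,0,0,-0.03,0,-0.25,0,0,0,0,-0.03,0,-0.25,0,0,0,0,-0.03,0,-0.25,0,0,0,0,0,0,0,0]

```text
time: 7.98
tool_pos: [0.4954, -0.0492, 0.1573]
ee_rot: [3.134, -0.94, 0.143]
wrist_force: [1.2, -0.9, 0.5]
width: 0.0004
finger_force: 0.0
```

```bash
python3 where.py; python3 - <<'E'
from bench import robot
import cv2,numpy as np
av=lambda n:np.mean([robot.snapshot(n)[:,:,::-1].astype(float) for _ in range(4)],0)
a=av("scene")[180:240,195:255];b=av("top")[165:225,180:240]
cv2.imwrite("pics/c3.png",cv2.resize(np.clip(np.hstack([a*1.6,b*1.1]),0,255).astype(np.uint8),(800,400),interpolation=cv2.INTER_CUBIC))
E
```

```text
7.9833 [ 0.4954 -0.0492  0.1573] [ 3.1342 -0.9403  0.1428] q [-0.6315 -0.6217  2.2996  0.8183  0.8733  0.449 ] F [ 1.2208 -0.9248  0.4878] n,y,u mm: [-54.0566 -41.3319  16.5156]
u in tool [ 0.9943  0.0037 -0.1067] n in tool [ 0.1067 -0.0023  0.9943]
```

View pics/c3.png

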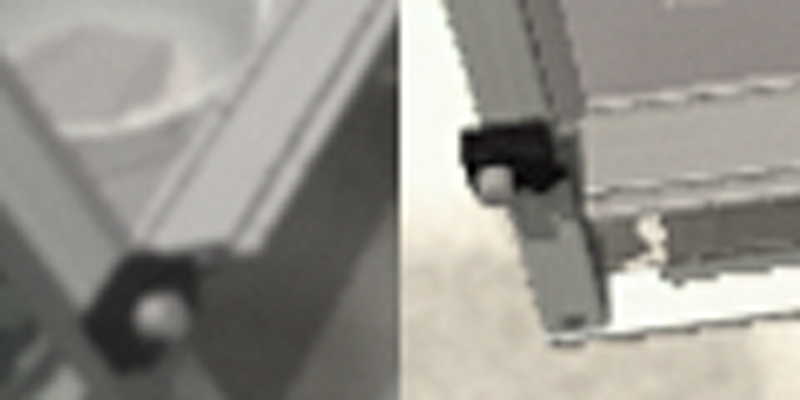

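Now that it's let go, the lip holds level with the tip (lip corner (258,253), tip (200,260)) and the clip hasn't moved. The screw and tip agree on the same height along the rail. Next I'll raise the hand and turn it to point down, ready for the button.

Request:
move_arm:
  motion: [0,0,0,0.25,0,-0.18,0,0,0,0,0.25,0,-0.18,0,0,0,0,0.25,0,-0.18,0,0,-0.15,0,0,0,0,0,0,-0.15,0,0,0,0,0,0,-0.15,0,0,0,0,0,0,-0.15,0,0,0,0,0,0,-0.15,0,0,0,0,0,0,-0.15,0,0,0,0,0,0,-0.15,0,0,0,0,0,0,-0.15,0,0,0,0,0,0,0,0,0,0,0]

```text
invalid input
```

```bash
cat > btn.py <<'E'
from fk import *
o=robot.get_obs();Rc=Ro.from_euler('xyz',o['ee_rot']);p0=o['tool_pos'];b=np.array([.380,.3225,.0574])
print(o['time'],p0,o['ee_rot'],o['joint_positions'],o['wrist_force'],'to button tool mm',Rc.inv().apply(b-p0)*1e3)
E
python3 btn.py
```

```text
8.3833 [ 0.4954 -0.0465  0.1512] [-3.1354 -0.9309  0.1365] [-0.6256 -0.6101  2.3014  0.8175  0.8716  0.4493] [-0.052  -0.6043  0.0312] to button tool mm [-113.5033 -381.2397    6.9702]
```

Request:
move_arm:
  motion: [0,0,0,0.25,0,-0.18,0,0,0,0,0.25,0,-0.18,0,0,0,0,0.25,0,-0.18,0,0,-0.15,0,0,0,0,0,0,-0.15,0,0,0,0,0,0,-0.15,0,0,0,0,0,0,-0.15,0,0,0,0,0,0,-0.15,0,0,0,0,0,0,-0.15,0,0,0,0,0,0,-0.15,0,0,0,0,0,0,-0.14,0,0,0,0,0,0,0,0,0,0,0,0]

```text
time: 9.38
tool_pos: [0.5, -0.0459, 0.2402]
ee_rot: [-3.136, 0.011, 0.144]
wrist_force: [0.8, 0.0, -1.4]
width: 0.0003
finger_force: 0.0
```

```bash
python3 btn.py
```

```text
9.3833 [ 0.5    -0.0459  0.2402] [-3.1364  0.0112  0.144 ] [-0.2052 -0.0147  1.4078  0.0011  1.7607  1.2219] [ 0.8435  0.0238 -1.4408] to button tool mm [ -63.8441 -380.8174  185.4549]
```

Request:
move_arm:
  motion: [0,0,0,-0.064,-0.381,0,0,0,0,0,-0.064,-0.381,0,0,0,0,0,-0.064,-0.381,0,0,0,0,0,-0.064,-0.381,0,0,0,0,0,-0.064,-0.381,0,0,0,0,0,-0.064,-0.381,0,0,0,0,0,-0.064,-0.381,0,0,0,0,0,-0.064,-0.381,0,0,0,0,0,-0.064,-0.381,0,0,0,0,0,-0.064,-0.381,0,0,0,0,0,0,0,0.4,0,0,0,0,0,0,0.4,0]

```text
time: 10.38
tool_pos: [0.3798, 0.3249, 0.1673]
ee_rot: [-3.134, -0.006, 0.146]
wrist_force: [0.8, 0.5, -1.2]
width: 0.0005
finger_force: 0.0
```

```bash
python3 btn.py
```

```text
10.3833 [0.3798 0.3249 0.1673] [-3.1343 -0.0057  0.1458] [ 0.5913 -0.021   1.5576  0.0041  1.5966  2.0164] [ 0.7505  0.4633 -1.2187] to button tool mm [ -0.7849   3.2417 109.8688]
```

Request:
move_arm:
  motion: [0,0,0,0,0,0.35,0,0,0,0,0,0.3,0.2,0,0,0,0,0,0,0.15,0,0,0,0,0,0,0,0]

```text
time: 10.72
tool_pos: [0.3805, 0.2896, 0.0908]
ee_rot: [-3.142, 0.01, 0.14]
wrist_force: [0.1, -0.3, -0.3]
width: 0.0008
finger_force: 0.0
```

```bash
python3 btn.py
```

```text
10.7167 [0.3805 0.2896 0.0908] [-3.1415  0.0096  0.1395] [ 0.5292 -0.014   1.7055  0.0037  1.459   1.96  ] [ 0.0539 -0.3072 -0.3414] to button tool mm [  4.433  -32.6606  33.3622]
```

A misplaced number in that row shifted the hand 30 mm sideways, but it stayed clear of everything. I'll correct it above the box.

Request:
move_arm:
  motion: [0,0,0,0.04,-0.33,0,0,0,0,0,0,0,0.2,0,0,0,0,0,0,0,0,0,0,0,0,0,0,0]

```text
time: 11.05
tool_pos: [0.3822, 0.3251, 0.0756]
ee_rot: [-3.14, 0.003, 0.141]
wrist_force: [-0.2, 0.2, 0.7]
width: 0.0005
finger_force: 0.0
```

```bash
python3 btn.py
```

```text
11.05 [0.3822 0.3251 0.0756] [-3.1396  0.0032  0.1414] [0.5896 0.0451 1.6771 0.0032 1.4213 2.0185] [-0.1644  0.2139  0.6524] to button tool mm [-2.5043  2.2943 18.1587]
```

Request:
move_arm:
  motion: [0,0,0,-0.02,0.02,0.05,0,0,0,0,0,0,0.05,0,0,0,0,0,0,0.04,0,0,0,0,0,0,0.02,0,0,0,0,0,0,0,0]

```text
time: 11.47
tool_pos: [0.3814, 0.3227, 0.0598]
ee_rot: [-3.139, 0.002, 0.14]
wrist_force: [-0.4, -0.8, 2.6]
width: 0.0002
finger_force: 1.4
```

Request:
move_arm:
  motion: [0,0,0,0,0,0.02,0,0,0,0,0,0,0.02,0,0,0,0,0,0,0,0]

```text
time: 11.72
tool_pos: [0.3815, 0.3227, 0.0563]
ee_rot: [-3.14, 0.002, 0.14]
wrist_force: [-0.6, -2.4, 4.8]
width: 0.0005
finger_force: 2.4
```

Request:
move_arm:
  motion: [0,0,0,0,0,0.02,0,0,0,0,0,0,0.02,0,0,0,0,0,0,0,0]

```text
time: 11.97
tool_pos: [0.3816, 0.3228, 0.0559]
ee_rot: [-3.14, 0.001, 0.141]
wrist_force: [-6.9, -5.3, 20.8]
width: 0.0008
finger_force: 10.6
```

The button is at its stop: the force jumped to 21 N. I'll lift off and check.

Request:
move_arm:
  motion: [0,0,0,0,0,-0.1,0,0,0,0,0,0,-0.35,0,0,0,0,0,0,-0.35,0,0,0,0,0,0,-0.35,0,0,0,0,0,0,0,0,0,0,0,0,0,0,0]

```text
time: 12.47
tool_pos: [0.3827, 0.3237, 0.169]
ee_rot: [-3.137, -0.003, 0.141]
wrist_force: [0.9, -0.9, -0.0]
width: 0.0009
finger_force: 0.0
```

```bash
python3 btn.py; python3 - <<'E'
from bench import robot
import cv2,numpy as np
a=robot.snapshot("scene")[:,:,::-1]
cv2.imwrite("pics/end.png",cv2.resize(a,(800,600),interpolation=cv2.INTER_CUBIC))
E
```

```text
12.4667 [0.3827 0.3237 0.169 ] [-3.1367 -0.0028  0.1406] [ 0.5866 -0.0155  1.5488  0.0032  1.6036  2.0169] [ 0.8844 -0.8741 -0.0255] to button tool mm [ -3.1871   1.3083 111.5868]
```

View pics/end.png

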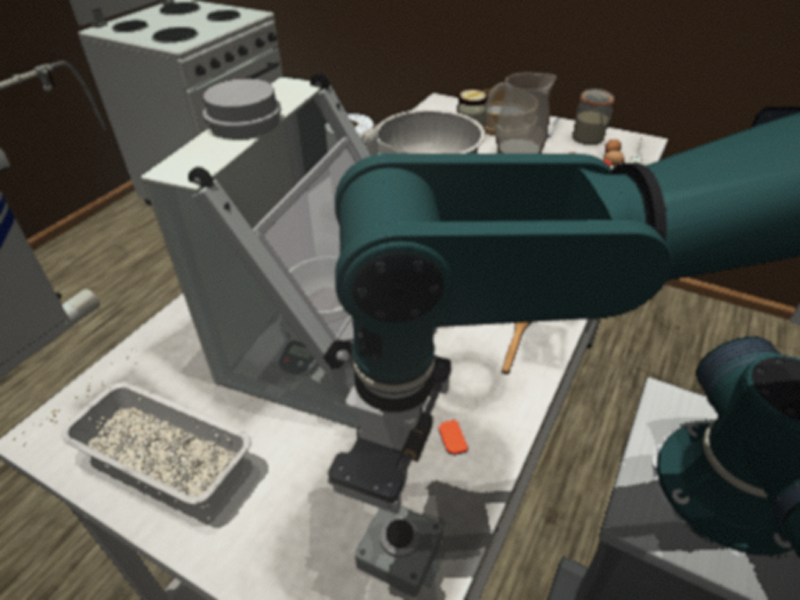

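The button is out again at (400,533), and the scraper (453,437), brush and clip (340,352) are where they were. The hand is clear, so I'm handing in.

```bash
python3 -c "
from bench import robot
print(robot.close_job())"
```

```text
the job is handed in; nothing more can be done
None
```

The window is up with its lip level with the clip's point by my camera measurement (about 1–3 mm, limit 8 mm). The fan button was then pressed to its stop and has sprung back out, the hand is clear, and the job is handed in; no verdict came back.

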